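Pack the sample tin, six pots round one

TASK

Finish packing the round blue tin for the laboratory: the red control pot goes in the middle and all six green pots stand round it against the wall, every pot upright and flat on the tin floor. One green pot already in the tin stands astray near the middle and must be moved to the ring. Carry pots upright and lower them into place, don't let them fall in; leave the tin standing flat on the bench, and leave the magnifier, data terminal and avocado dish where they are.

Things in the scene. Friction and masses are not known exactly. Their poses are not given: they have to be found in the camera images.
- tin: round open blue sample tin standing on the bench, not fastened, about 0.9 kg: outside 180 mm across, 32 mm high, wall 3 mm (inside 174 mm across), floor 3 mm thick. It holds seven pots only as six round one, with 12 mm of play in all across its width. Origin: centre of its underside, z up; its yaw means nothing.
- green1: sample pot, 120 g: white round body 54 mm across, 36 high, foot chamfered 4; closed green lid 52 across up to 42; on it an upright round green knob 20 across, from 42 to 74 mm. Lift by the knob from above. Origin: centre of underside, z up. Starts in the tin by its wall: green1, 2, 3 are neighbours, about 60 degrees apart, the other half of the wall is free.
- green2: sample pot, 120 g: white round body 54 mm across, 36 high, foot chamfered 4; closed green lid 52 across up to 42; on it an upright round green knob 20 across, from 42 to 74 mm. Lift by the knob from above. Origin: centre of underside, z up. Starts in the tin by its wall: green1, 2, 3 are neighbours, about 60 degrees apart, the other half of the wall is free.
- green3: sample pot, 120 g: white round body 54 mm across, 36 high, foot chamfered 4; closed green lid 52 across up to 42; on it an upright round green knob 20 across, from 42 to 74 mm. Lift by the knob from above. Origin: centre of underside, z up. Starts in the tin by its wall: green1, 2, 3 are neighbours, about 60 degrees apart, the other half of the wall is free.
- green4: sample pot, 120 g: white round body 54 mm across, 36 high, foot chamfered 4; closed green lid 52 across up to 42; on it an upright round green knob 20 across, from 42 to 74 mm. Lift by the knob from above. Origin: centre of underside, z up. Starts astray, flat on the tin floor near the middle, in the red pot's place.
- green5: sample pot, 120 g: white round body 54 mm across, 36 high, foot chamfered 4; closed green lid 52 across up to 42; on it an upright round green knob 20 across, from 42 to 74 mm. Lift by the knob from above. Origin: centre of underside, z up. At the start it stands on the bench beside the tin.
- green6: sample pot, 120 g: white round body 54 mm across, 36 high, foot chamfered 4; closed green lid 52 across up to 42; on it an upright round green knob 20 across, from 42 to 74 mm. Lift by the knob from above. Origin: centre of underside, z up. At the start it stands on the bench beside the tin.
- red: sample pot, 120 g: white round body 54 mm across, 36 high, foot chamfered 4; closed red lid 52 across up to 42; on it an upright round red knob 20 across, from 42 to 74 mm. Lift by the knob from above. Origin: centre of underside, z up. It is the control sample. At the start it stands on the bench beside the tin.
- magnifier: bystander: black hand magnifier lying flat, lens ring 82 mm across, handle 100 mm long to its -x side, 16 mm high; origin on the bench under the lens centre
- terminal: bystander: black handheld data terminal lying flat, 150 x 70 x 20 mm, long side along its x; origin centre of the underside
- dish: bystander: white dish 124 mm across with an avocado in it, about 66 mm high in all; origin centre of the underside
Mind the look-alikes: they are no part of the job. What is shaped like the red but brown or purple is not meant.

How it is judged:
At the end, for the whole second after the job is handed in: The red pot's axis is within 14 mm of the tin's centre; each green pot's axis is 42 to 64 mm from the tin's centre; every pot stands on the tin floor (its underside less than 7 mm above the tin's underside), tilted less than 0.07 rad and at rest; the tin stands flat on the bench and at rest (z of green1 in the frame of tin between 0 and 0.007 m and angle between each of green1, green2, green3, green4, green5, green6, red's own z axis and vertical below 0.07 rad and linear speed of each of green1, green2, green3, green4, green5, green6, red, tin below 0.02 m/s and horizontal distance between green1 and tin between 0.042 and 0.064 m and z of green2 in the frame of tin between 0 and 0.007 m and horizontal distance between green2 and tin between 0.042 and 0.064 m and z of green3 in the frame of tin between 0 and 0.007 m and horizontal distance between green3 and tin between 0.042 and 0.064 m and z of green4 in the frame of tin between 0 and 0.007 m and horizontal distance between green4 and tin between 0.042 and 0.064 m and z of green5 in the frame of tin between 0 and 0.007 m and horizontal distance between green5 and tin between 0.042 and 0.064 m and z of green6 in the frame of tin between 0 and 0.007 m and horizontal distance between green6 and tin between 0.042 and 0.064 m and z of red in the frame of tin between 0 and 0.007 m and horizontal distance between red and tin below 0.014 m and angle between tin's own z axis and vertical below 0.05 rad and height (world z) of tin below 0.005 m); the robot touches nothing.
It fails at once if a pot let fall into the tin (loose of the fingers and moving faster than 0.6 m/s over the tin, as after a free fall of about 18 mm) ((horizontal distance between green1 and tin below 0.09 m and linear speed of green1 above 0.6 m/s and contact force between green1 and the fingers below 0.05 N) or (horizontal distance between green2 and tin below 0.09 m and linear speed of green2 above 0.6 m/s and contact force between green2 and the fingers below 0.05 N) or (horizontal distance between green3 and tin below 0.09 m and linear speed of green3 above 0.6 m/s and contact force between green3 and the fingers below 0.05 N) or (horizontal distance between green4 and tin below 0.09 m and linear speed of green4 above 0.6 m/s and contact force between green4 and the fingers below 0.05 N) or (horizontal distance between green5 and tin below 0.09 m and linear speed of green5 above 0.6 m/s and contact force between green5 and the fingers below 0.05 N) or (horizontal distance between green6 and tin below 0.09 m and linear speed of green6 above 0.6 m/s and contact force between green6 and the fingers below 0.05 N) or (horizontal distance between red and tin below 0.09 m and linear speed of red above 0.6 m/s and contact force between red and the fingers below 0.05 N)).
It fails at once if a pot tipped by more than 0.6 rad (angle between any of green1, green2, green3, green4, green5, green6, red's own z axis and vertical above 0.6 rad).
It fails at once if the magnifier, terminal or dish moved by more than 25 mm (distance of any of magnifier, terminal, dish from where it was at the start of the episode above 0.025 m).
It also fails if it takes over 72 s, if anything falls off the work surface, if the arm or the gripper's body presses on something with over 40 N, if the wrist force passes 120 N, or if a joint passes its speed limit or range.

ROBOT

A 6-joint arm with a two-finger parallel gripper is mounted at the origin on the work surface. World frame = base frame: x ahead of the robot, y to its left, z up, the work surface at z = 0. Lengths are in m, angles in rad, forces in N, time in s.
With the tool pointing down it reaches from about 0.3 to 0.85 m from the base axis. Payload 5.4 kg.
Tool frame: the origin (TCP) lies on the centre line of the jaws, within the pads' length; the fingertips stand 19 mm ahead of it and the grasp point (between the pads) is the TCP; y points along the fingers, x is the direction in which the jaws open and shut, and the axes are right-handed (so a half turn about y gives the same grasp; the last joint's range is limited). The gripper opens to 85 mm and grips with 20 to 120 N. Pads are 22 mm wide; open, the fingers measure 114 mm over their backs; the gripper's body (76 mm by 85 mm) begins 54 mm behind the grasp point. The pads swing forward as they close: fully open they stand 13 mm farther back than shut.
Start: joints at [-1.394, 0.158, 1.597, -0, 1.386, -0.21], TCP at [0.217, -0.533, 0.25] pointing down, gripper open.
Joint ranges: [-2.91, 2.91], [-0.94, 2.29], [0.18, 2.7], [-1.29, 4.43], [0.17, 2.64], [-3, 3]. Speed limits (rad/s): [2.57, 2.57, 3.14, 3.14, 3.14, 3.14].

INTERFACE

Orientations are given as a 3x3 rotation matrix whose columns are the frame's x, y, z axes.
In Python, from cell import robot gives the robot as it stands.
- The arm moves only by the tool carry_out, never from a script. Its argument "rows" is a list of rows, each an object of numbers: "jaw": the opening in per cent of the stroke, from 0 (shut) to 100 (fully open); "dx", "dy", "dz": the shift along the tool's x, y, z in cm; "ax", "ay", "az": the turn, a rotation vector about the tool's x, y, z in rad. In form: [{"jaw": .., "dx": .., "dy": .., "dz": .., "ax": .., "ay": .., "az": ..}, ...]. A call has 1 to 20 rows; each row is the pose to reach, as a shift and turn from the pose commanded when the call began, along the tool's axes at that moment; what a row does not reach only later rows make up. A row lasts 1/8 s, in which the tool goes at most 62.5 mm and 10.7 degrees, less where a joint would pass 70% of its speed; a pose out of reach is approached as far as the arm can. A call with a gripper value outside its range is refused whole. The fingers move at their own pace and stop on an object; the grip force is fixed at half the most. Time passes only in rows, so rows that repeat a pose let the fingers close. It gives the time, the measured TCP pose, the force and the opening at its end, in the units of the state.
- robot.read_state(): the state, without advancing time (a new reading comes with each control period).
- robot.capture(name): name is "scene" or "top" or "wrist"; returns the picture (384x512x3 uint8, blue, green, red); there is no depth.
- robot.calibration(name): a dict with "K" (3x3 intrinsics, pixels), "world_from_camera" (4x4, takes a point from camera to world coordinates). Camera axes: x right, y down, z forward; pixel columns grow to the right and rows downward; lengths in m; the calibration is good to about 2 mm. A picture is of the moment at which its call begins: read the wrist's pose just before it. calibration takes no time and is no camera call; for the wrist camera it gives the pose at the moment of the call.
- robot.finish_job(): hands the job in, once; it reports no verdict.
The state is a dict: "t": time; "qpos": joint angles; "qd": joint speeds; "tau": joint torques, N m; "position": TCP position; "tool_rot": TCP orientation; "contact_force": force on the tool from outside, world axes, zero at the start; "torque": the same for the moment, N m; "finger_gap": opening from 0.0 (shut) to 1.0 (fully open).
Only numpy, scipy, OpenCV 4.12 (cv2) and the standard library are available. Lean on these libraries where they do the work, as an engineer would, in place of code of your own. Each camera call takes 0.05 s, during which the arm holds its last target. There are 200 camera calls.

## Working session

There is one attempt and no reset: what is moved stays moved. The work goes in short steps, Python scripts to look and compute and a tool call to move; the robot and the scene stay as the last step left them, time stands still between calls to the robot, and variables do not carry over. Pictures are saved under pics/ and viewed, about 8 in all and at most 12, crops included, and the job is handed in when it is done.

Besides the shell and the picture viewer there is one more tool, called after ">>>" as name(argument=value, ...), one argument or row to a line, values as JSON. carry_out: Moves the arm, as the interface text tells. Its arguments: {"type":"object","properties":{"rows":{"type":"array","items":{"type":"object","properties":{"jaw":{"type":"number"},"dx":{"type":"number"},"dy":{"type":"number"},"dz":{"type":"number"},"ax":{"type":"number"},"ay":{"type":"number"},"az":{"type":"number"}}}}},"required":["rows"]}

```bash
mkdir -p pics; ls
python3 - <<'E'
from cell import robot
import cv2,numpy as np
np.set_printoptions(precision=4,suppress=True)
s=robot.read_state();print(s['t'],s['position'],s['tool_rot'],s['finger_gap'])
for n in("top","scene"):
    c=robot.calibration(n);print(n,c['K'],c['world_from_camera'])
    im=robot.capture(n);cv2.imwrite(f'pics/{n}0.png',im)
    cv2.imwrite(f'pics/{n}0b.png',cv2.resize(im,(800,600),interpolation=cv2.INTER_CUBIC))
print(robot.calibration("wrist"))
E
```

```text
pics
0.0 [ 0.2168 -0.532   0.2493] [[ 0.3772 -0.0003  0.9261]
 [-0.9261  0.0019  0.3772]
 [-0.0019 -1.      0.0004]] 1.001768639815448
top [[426.3      0.     262.3667]
 [  0.     426.3    185.9943]
 [  0.       0.       1.    ]] [[-0.0251 -0.9959  0.0868  0.4886]
 [-0.9995  0.0266  0.0161  0.0175]
 [-0.0183 -0.0863 -0.9961  1.2542]
 [ 0.      0.      0.      1.    ]]
scene [[392.3894   0.     252.9961]
 [  0.     392.3894 199.5134]
 [  0.       0.       1.    ]] [[-0.7884  0.5274 -0.3167  0.9333]
 [ 0.615   0.6643 -0.4248  0.518 ]
 [-0.0137 -0.5297 -0.8481  1.029 ]
 [ 0.      0.      0.      1.    ]]
{'K': array([[315.808 ,   0.    , 258.5421],
       [  0.    , 315.808 , 193.0681],
       [  0.    ,   0.    ,   1.    ]]), 'world_from_camera': array([[ 0.3773, -0.8869, -0.2667,  0.285 ],
       [-0.9261, -0.3619, -0.1067, -0.5043],
       [-0.0019,  0.2872, -0.9579,  0.3727],
       [ 0.    ,  0.    ,  0.    ,  1.    ]])}
```

View pics/top0b.png

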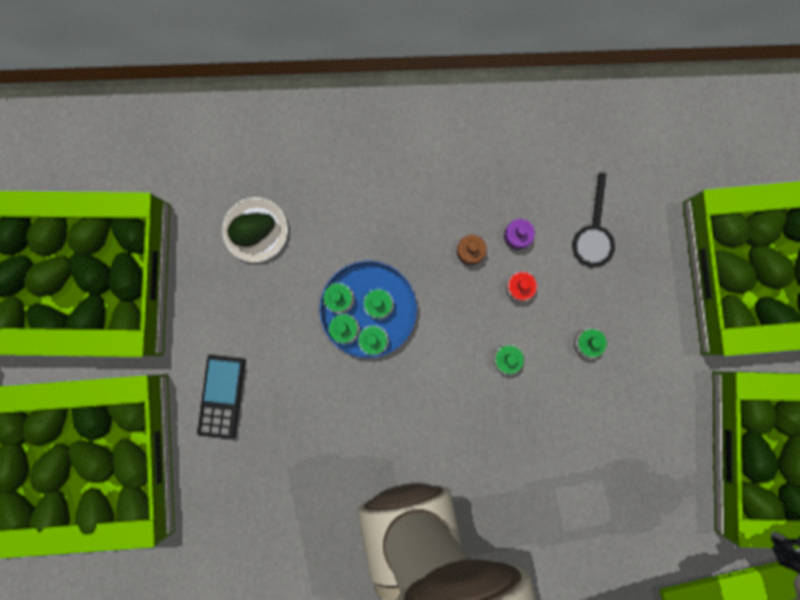

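The view shows the tin at (369,310) with four green pots in it. Two green pots are on the bench at (510,360) and (592,343). There are three red-like candidates: brown (472,250), purple (520,235) and red (522,287). Only the last is red, and I'll confirm it in a crop.

```bash
cat > h.py <<'E'
import numpy as np,cv2
from cell import robot
np.set_printoptions(precision=4,suppress=True)
def plane(uv,z,cal):
    K,T=cal['K'],cal['world_from_camera']
    r=T[:3,:3]@np.linalg.solve(K,[uv[0],uv[1],1.]);o=T[:3,3]
    return (o+r*(z-o[2])/r[2])[:2]
def proj(p,cal):
    K,T=cal['K'],cal['world_from_camera']
    q=K@(T[:3,:3].T@(np.asarray(p)-T[:3,3]));return q[:2]/q[2]
def mask(im,lo,hi):
    return cv2.inRange(cv2.cvtColor(im,cv2.COLOR_BGR2HSV),lo,hi)
def blobs(m,amin=60):
    n,l,st,c=cv2.connectedComponentsWithStats(m)
    return [(st[i,4],c[i]) for i in range(1,n) if st[i,4]>=amin]
E
python3 - <<'E'
from h import *
im=cv2.imread('pics/top0.png');cal=robot.calibration('top')
roi=im.copy(); roi[:,:190]=0; roi[:,420:]=0
for nm,lo,hi in(("green",(60,100,60),(85,255,255)),("red",(0,200,120),(3,255,255)),("blue",(100,120,40),(118,255,255))):
    for a,c in blobs(mask(roi,lo,hi)):
        print(nm,a,c,c*1.5625,plane(c,.049,cal))
m=mask(roi,(100,120,40),(118,255,255))
cnt=max(cv2.findContours(m,cv2.RETR_EXTERNAL,cv2.CHAIN_APPROX_NONE)[0],key=len)
e=cv2.fitEllipse(cv2.convexHull(cnt));print('tin',e,plane(e[0],.025,cal))
c=im[140:250,190:400];cv2.imwrite('pics/c1.png',cv2.resize(c,(798,418),interpolation=cv2.INTER_CUBIC))
E
```

```text
green 260 [215.5115 189.8808] [336.7368 296.6887] [0.586  0.1704]
green 258 [241.5233 193.7636] [377.3801 302.7556] [0.573  0.0966]
green 270 [219.0815 209.8185] [342.3148 327.8414] [0.5292 0.1611]
green 266 [238.0338 217.3835] [371.9279 339.6617] [0.5065 0.1079]
green 251 [378.753 218.996] [591.8015 342.1813] [ 0.492  -0.2871]
green 257 [325.6887 229.6887] [508.8886 358.8886] [ 0.4658 -0.1376]
red 184 [334.0217 182.3478] [521.909  284.9185] [ 0.5985 -0.1661]
blue 1474 [243.6608 191.0597] [380.72   298.5308] [0.5806 0.0904]
blue 95 [208.1368 202.0526] [325.2138 315.7072] [0.552  0.1919]
blue 119 [225.3193 223.2185] [352.0614 348.7789] [0.491  0.1441]
tin ((238.76162719726562, 195.6885223388672), (51.616783142089844, 62.45114517211914), 147.9627227783203) [0.5693 0.1063]
```

View pics/c1.png

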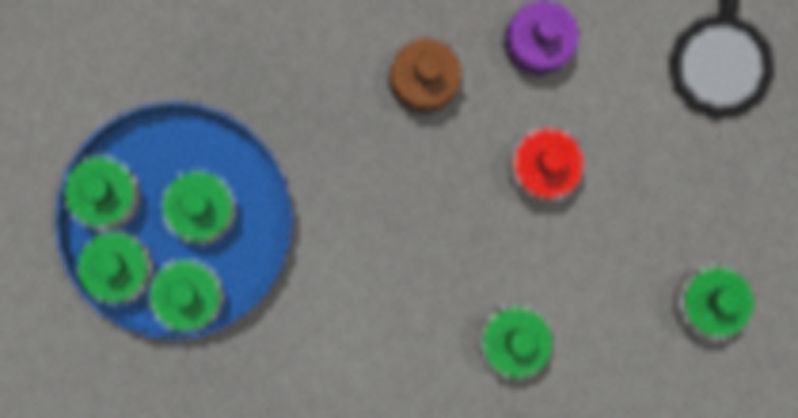

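The enlarged crop confirms it: the red pot is at crop (548,163), with brown (427,75) and purple (543,37) distinct from it. The tin rim centre is near crop (176,222), which is about (0.56, 0.11). Next I'll look at the tin from the wrist camera.

>>> carry_out(
  rows=[
    {"jaw":40,"dx":-49.2,"dy":0,"dz":49.5,"ay":0.387},
    {"jaw":40,"dx":-49.2,"dy":0,"dz":49.5,"ay":0.387},
    {"jaw":40,"dx":-49.2,"dy":0,"dz":49.5,"ay":0.387},
    {"jaw":40,"dx":-49.2,"dy":0,"dz":49.5,"ay":0.387},
    {"jaw":40,"dx":-49.2,"dy":0,"dz":49.5,"ay":0.387},
    {"jaw":40,"dx":-49.2,"dy":0,"dz":49.5,"ay":0.387},
    {"jaw":40,"dx":-49.2,"dy":0,"dz":49.5,"ay":0.387},
    {"jaw":40,"dx":-49.2,"dy":0,"dz":49.5,"ay":0.387},
    {"jaw":40,"dx":-49.2,"dy":0,"dz":49.5,"ay":0.387},
    {"jaw":40,"dx":-49.2,"dy":0,"dz":49.5,"ay":0.387},
    {"jaw":40,"dx":-49.2,"dy":0,"dz":49.5,"ay":0.387},
    {"jaw":40,"dx":-49.2,"dy":0,"dz":49.5,"ay":0.387},
    {"jaw":40,"dx":-49.2,"dy":0,"dz":49.5,"ay":0.387},
    {"jaw":40,"dx":-49.2,"dy":0,"dz":49.5,"ay":0.387},
    {"jaw":40,"dx":-49.2,"dy":0,"dz":49.5,"ay":0.387},
    {"jaw":40,"dx":-49.2,"dy":0,"dz":49.5,"ay":0.387},
  ],
)

```text
invalid input at $.rows[0]: expected keys jaw, dx, dy, dz, ax, ay, az
```

```bash
cat > look.py <<'E'
from h import *
import sys
s=robot.read_state();print(s['t'],s['position'],s['tool_rot'][:,0],s['finger_gap'],s['contact_force'])
cal=robot.calibration('wrist');im=robot.capture('wrist');n=sys.argv[1]
cv2.imwrite(f'pics/{n}.png',im);np.savez(f'pics/{n}.npz',**cal)
cv2.imwrite(f'pics/{n}b.png',cv2.resize(im,(800,600),interpolation=cv2.INTER_CUBIC))
E
python3 look.py w1
```

```text
0.1 [ 0.2168 -0.532   0.2494] [ 0.3772 -0.9261 -0.0017] 0.998782351468761 [-0.7417 -0.3817 -0.3904]
```

View pics/w1b.png

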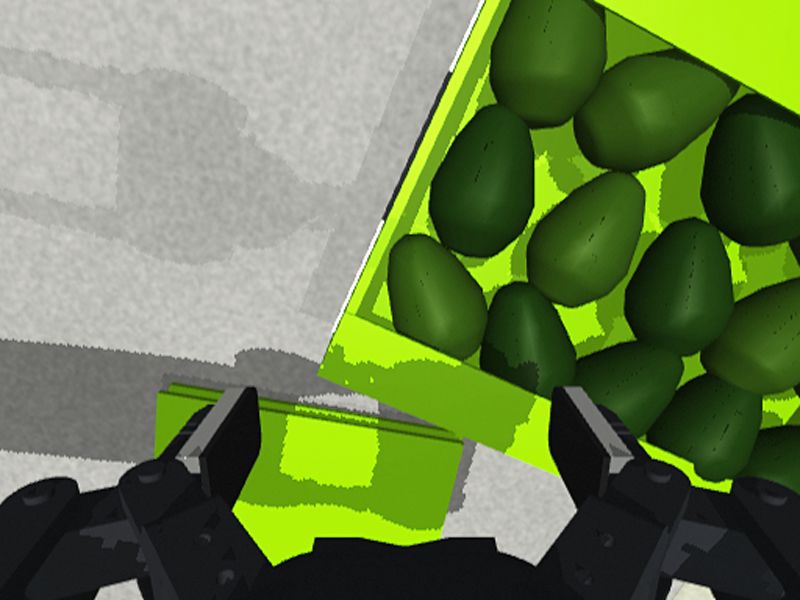

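The call was refused because every row needs all keys, so the arm is still at its start. The picture only shows the avocado crate, with the fingers in the lower third.

>>> carry_out(
  rows=[
    {"jaw":40,"dx":-49.2,"dy":0,"dz":49.5,"ax":0,"ay":0.387,"az":0},
    {"jaw":40,"dx":-49.2,"dy":0,"dz":49.5,"ax":0,"ay":0.387,"az":0},
    {"jaw":40,"dx":-49.2,"dy":0,"dz":49.5,"ax":0,"ay":0.387,"az":0},
    {"jaw":40,"dx":-49.2,"dy":0,"dz":49.5,"ax":0,"ay":0.387,"az":0},
    {"jaw":40,"dx":-49.2,"dy":0,"dz":49.5,"ax":0,"ay":0.387,"az":0},
    {"jaw":40,"dx":-49.2,"dy":0,"dz":49.5,"ax":0,"ay":0.387,"az":0},
    {"jaw":40,"dx":-49.2,"dy":0,"dz":49.5,"ax":0,"ay":0.387,"az":0},
    {"jaw":40,"dx":-49.2,"dy":0,"dz":49.5,"ax":0,"ay":0.387,"az":0},
    {"jaw":40,"dx":-49.2,"dy":0,"dz":49.5,"ax":0,"ay":0.387,"az":0},
    {"jaw":40,"dx":-49.2,"dy":0,"dz":49.5,"ax":0,"ay":0.387,"az":0},
    {"jaw":40,"dx":-49.2,"dy":0,"dz":49.5,"ax":0,"ay":0.387,"az":0},
    {"jaw":40,"dx":-49.2,"dy":0,"dz":49.5,"ax":0,"ay":0.387,"az":0},
    {"jaw":40,"dx":-49.2,"dy":0,"dz":49.5,"ax":0,"ay":0.387,"az":0},
    {"jaw":40,"dx":-49.2,"dy":0,"dz":49.5,"ax":0,"ay":0.387,"az":0},
    {"jaw":40,"dx":-49.2,"dy":0,"dz":49.5,"ax":0,"ay":0.387,"az":0},
    {"jaw":40,"dx":-49.2,"dy":0,"dz":49.5,"ax":0,"ay":0.387,"az":0},
  ],
)

```text
t: 2.15
position: [0.4897, 0.109, 0.2504]
tool_rot: [[-0.002, 0.0, 1.0], [-1.0, -0.0, -0.002], [0.0, -1.0, 0.0]]
contact_force: [-0.4, -0.7, -0.6]
finger_gap: 0.399
```

```bash
python3 look.py w2
python3 - <<'E'
from h import *
n='w2';im=cv2.imread(f'pics/{n}.png');cal=dict(np.load(f'pics/{n}.npz'))
for a,c in blobs(mask(im,(60,100,60),(85,255,255))): print('g',a,c*1.5625,plane(c,.049,cal))
E
```

```text
2.15 [0.4897 0.109  0.2504] [-0.0018 -1.      0.0001] 0.39914817642380174 [-0.4351 -0.7265 -0.6165]
g 2200 [305.8509 114.9688] [0.5861 0.1698]
g 2176 [423.0304 136.1522] [0.5736 0.0973]
g 1907 [324.5379 206.8694] [0.5301 0.1609]
g 1818 [405.8134 240.7952] [0.5079 0.1081]
g 1652 [758.9796 296.8949] [ 0.4688 -0.1338]
```

View pics/w2b.png

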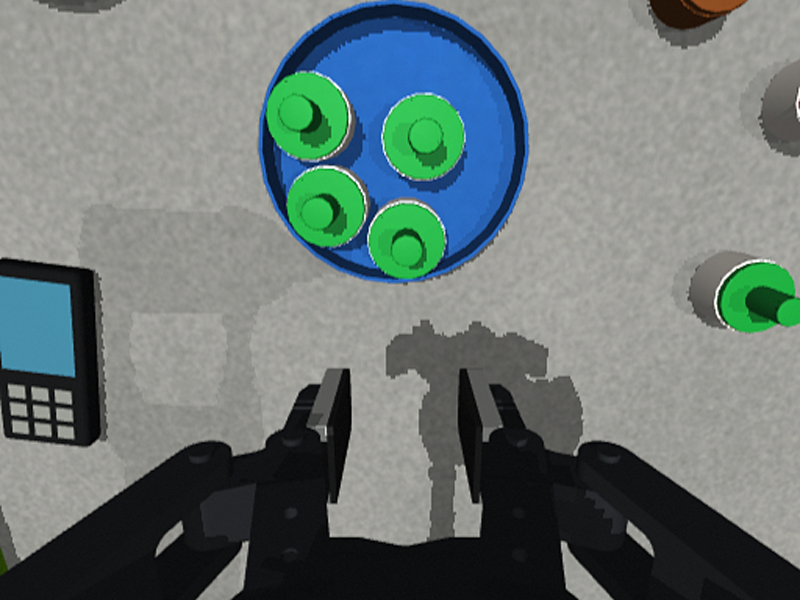

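The tin fills pixels 259–528 by 1–283. The pots are at about (306,115), (325,207) and (406,241), with the stray at (423,136). Green5 is at right (757,297). I'll fit circles to these in world planes.

```bash
cat > fit.py <<'E'
from h import *
from scipy.optimize import least_squares
def circ(P):
    f=lambda p:np.hypot(P[:,0]-p[0],P[:,1]-p[1])-p[2]
    r=least_squares(f,[*P.mean(0),.05],loss='soft_l1',f_scale=.001);return r.x,np.sqrt(np.mean(r.fun**2))
def fit(n,bg=.003):
    im=cv2.imread(f'pics/{n}.png');cal=dict(np.load(f'pics/{n}.npz'))
    def w(m,z):
        c=max(cv2.findContours(m,cv2.RETR_EXTERNAL,cv2.CHAIN_APPROX_NONE)[0],key=cv2.contourArea)
        h=cv2.convexHull(c)[:,0]; h=h[(h[:,1]>1)&(h[:,0]>1)&(h[:,0]<510)]
        return np.array([plane(p,z,cal) for p in h])
    b=mask(im,(95,80,20),(125,255,255))
    b=cv2.morphologyEx(b,cv2.MORPH_OPEN,np.ones((3,3)))
    x,e=circ(w(b,.032));print('tin',x,e);tin=x[:2]
    for col,lo,hi in(('g',(60,100,30),(85,255,255)),('r',(0,190,60),(3,255,255))):
        k,l,st,cc=cv2.connectedComponentsWithStats(mask(im,lo,hi))
        for i in range(1,k):
            if st[i,4]<600: continue
            c=cc[i];g=plane(c,.045,cal);d=g-tin;z=.042+(.003 if np.hypot(*d)<.09 else 0)
            x,e=circ(w((l==i).astype(np.uint8)*255,z));d=x[:2]-tin
            print(col,c*1.5625,x,'e',round(e,4),'rel',d,'r',round(np.hypot(*d),4),'ang',round(np.degrees(np.arctan2(d[1],d[0])),1))
if __name__=='__main__':
    import sys;fit(sys.argv[1])
E
python3 fit.py w2
```

```text
tin [0.5643 0.1164 0.0893] 0.00024428784856528145
g [306.2133 115.144 ] [0.5857 0.1703 0.0256] e 0.0002 rel [0.0213 0.0539] r 0.058 ang 68.4
g [423.0193 136.1606] [0.5732 0.0972 0.0253] e 0.0001 rel [ 0.0088 -0.0192] r 0.0211 ang -65.3
g [324.7947 206.8358] [0.5292 0.1614 0.0255] e 0.0002 rel [-0.0351  0.045 ] r 0.0571 ang 128.0
g [405.876  240.7398] [0.5066 0.108  0.0254] e 0.0002 rel [-0.0577 -0.0084] r 0.0583 ang -171.7
g [758.3152 297.7706] [ 0.4666 -0.1365  0.026 ] e 0.0033 rel [-0.0977 -0.2529] r 0.2711 ang -111.1
```

>>> carry_out(
  rows=[
    {"jaw":40,"dx":1.2,"dy":3,"dz":5,"ax":0,"ay":0,"az":0},
    {"jaw":40,"dx":1.2,"dy":8,"dz":8.35,"ax":0,"ay":0,"az":0},
    {"jaw":40,"dx":1.2,"dy":12,"dz":8.35,"ax":0,"ay":0,"az":0},
    {"jaw":40,"dx":1.2,"dy":15,"dz":8.35,"ax":0,"ay":0,"az":0},
    {"jaw":40,"dx":1.2,"dy":17,"dz":8.35,"ax":0,"ay":0,"az":0},
    {"jaw":40,"dx":1.2,"dy":18.1,"dz":8.35,"ax":0,"ay":0,"az":0},
    {"jaw":40,"dx":1.2,"dy":18.1,"dz":8.35,"ax":0,"ay":0,"az":0},
    {"jaw":0,"dx":1.2,"dy":18.1,"dz":8.35,"ax":0,"ay":0,"az":0},
    {"jaw":0,"dx":1.2,"dy":18.1,"dz":8.35,"ax":0,"ay":0,"az":0},
    {"jaw":0,"dx":1.2,"dy":18.1,"dz":8.35,"ax":0,"ay":0,"az":0},
    {"jaw":0,"dx":1.2,"dy":18.1,"dz":8.35,"ax":0,"ay":0,"az":0},
    {"jaw":0,"dx":1.2,"dy":17.2,"dz":8.35,"ax":0,"ay":0,"az":0},
    {"jaw":0,"dx":1.2,"dy":16.4,"dz":8.35,"ax":0,"ay":0,"az":0},
  ],
)

```text
t: 3.82
position: [0.5729, 0.0979, 0.0865]
tool_rot: [[-0.0, -0.001, 1.0], [-1.0, 0.0, -0.0], [-0.0, -1.0, -0.001]]
contact_force: [-0.6, -0.0, -0.9]
finger_gap: 0.21
```

>>> carry_out(
  rows=[
    {"jaw":0,"dx":1.2,"dy":0,"dz":1.3,"ax":0,"ay":0,"az":0},
    {"jaw":0,"dx":2.6,"dy":0,"dz":2.7,"ax":0,"ay":0,"az":0},
    {"jaw":0,"dx":2.6,"dy":0,"dz":2.7,"ax":0,"ay":0,"az":0},
    {"jaw":0,"dx":2.6,"dy":0.6,"dz":2.7,"ax":0,"ay":0,"az":0},
    {"jaw":0,"dx":2.6,"dy":1.1,"dz":2.7,"ax":0,"ay":0,"az":0},
    {"jaw":0,"dx":2.6,"dy":1.5,"dz":2.7,"ax":0,"ay":0,"az":0},
    {"jaw":0,"dx":2.6,"dy":1.7,"dz":2.7,"ax":0,"ay":0,"az":0},
    {"jaw":0,"dx":2.6,"dy":1.7,"dz":2.7,"ax":0,"ay":0,"az":0},
    {"jaw":40,"dx":2.6,"dy":1.7,"dz":2.7,"ax":0,"ay":0,"az":0},
    {"jaw":40,"dx":2.6,"dy":1.7,"dz":2.7,"ax":0,"ay":0,"az":0},
    {"jaw":40,"dx":2.6,"dy":1.7,"dz":2.7,"ax":0,"ay":0,"az":0},
    {"jaw":40,"dx":2.6,"dy":-1,"dz":2.7,"ax":0,"ay":0,"az":0},
    {"jaw":40,"dx":2.6,"dy":-5,"dz":0,"ax":0,"ay":0,"az":0},
    {"jaw":40,"dx":5,"dy":-10,"dz":-5,"ax":0,"ay":0,"az":0},
    {"jaw":40,"dx":9,"dy":-16,"dz":-9,"ax":0,"ay":0,"az":0},
    {"jaw":40,"dx":9,"dy":-16,"dz":-9,"ax":0,"ay":0,"az":0},
    {"jaw":40,"dx":9,"dy":-16,"dz":-9,"ax":0,"ay":0,"az":0},
    {"jaw":40,"dx":9,"dy":-16,"dz":-9,"ax":0,"ay":0,"az":0},
  ],
)

```text
t: 6.08
position: [0.4831, 0.0083, 0.2451]
tool_rot: [[-0.0, -0.001, 1.0], [-1.0, 0.001, -0.0], [-0.001, -1.0, -0.001]]
contact_force: [-0.1, -0.8, -0.4]
finger_gap: 0.398
```

```bash
python3 look.py w3; python3 fit.py w3
```

```text
6.075 [0.4831 0.0083 0.2451] [-0.0002 -1.     -0.0007] 0.39827244194061395 [-0.0532 -0.8089 -0.3603]
tin [0.5648 0.115  0.0896] 0.00048539106638895765
g [300.1094  78.3955] [0.5991 0.0714 0.0255] e 0.0001 rel [ 0.0343 -0.0437] r 0.0555 ang -51.8
g [141.3128 101.104 ] [0.5865 0.1689 0.0261] e 0.0007 rel [0.0217 0.0539] r 0.0581 ang 68.0
g [168.9217 195.5427] [0.53   0.16   0.0259] e 0.0005 rel [-0.0348  0.0449] r 0.0569 ang 127.8
g [254.8526 230.8149] [0.5072 0.1067 0.0256] e 0.0002 rel [-0.0576 -0.0084] r 0.0582 ang -171.7
g [618.2647 290.1816] [ 0.466  -0.138   0.0258] e 0.0011 rel [-0.0988 -0.253 ] r 0.2716 ang -111.3
r [692.6851  80.3124] [ 0.5982 -0.1664  0.0258] e 0.0015 rel [ 0.0334 -0.2814] r 0.2834 ang -83.2
```

View pics/w3b.png

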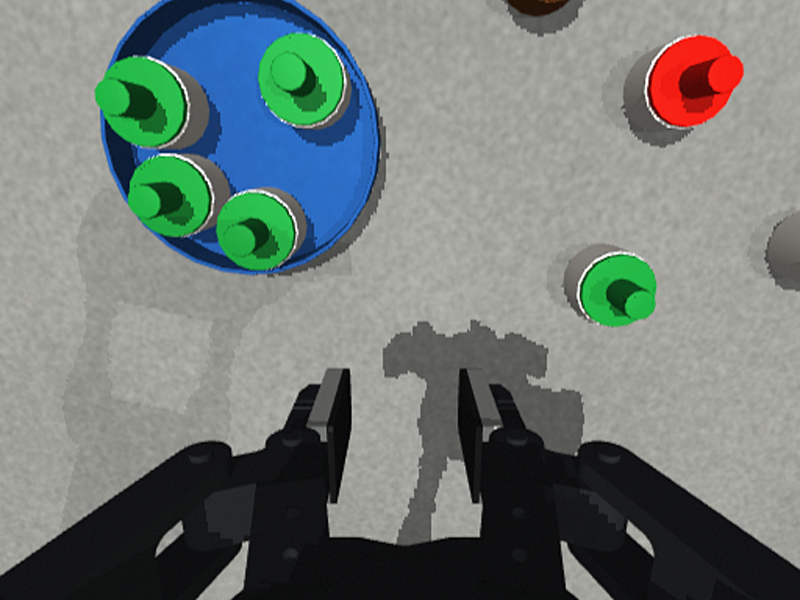

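The stray (green4) now stands in the ring at (300,78). I'll cross-check green5 and red using their knob-top pixels, (640,304) and (725,75).

Run:
```python
from h import *
cal=dict(np.load('pics/w3.npz'))
for n,p in(('g5',(640,304)),('red',(725,75)),('g4',(289,72))): print(n,plane(np.array(p)/1.5625,.074+(.003 if n=='g4' else 0),cal))
```

```text
g5 [ 0.4665 -0.1384]
red [ 0.5975 -0.1667]
g4 [0.5986 0.071 ]
```

>>> carry_out(
  rows=[
    {"jaw":40,"dx":6,"dy":1,"dz":-1,"ax":0,"ay":0,"az":0},
    {"jaw":40,"dx":11,"dy":4,"dz":-1.7,"ax":0,"ay":0,"az":0},
    {"jaw":40,"dx":14.6,"dy":8,"dz":-1.7,"ax":0,"ay":0,"az":0},
    {"jaw":40,"dx":14.6,"dy":12,"dz":-1.7,"ax":0,"ay":0,"az":0},
    {"jaw":40,"dx":14.6,"dy":15,"dz":-1.7,"ax":0,"ay":0,"az":0},
    {"jaw":40,"dx":14.6,"dy":17,"dz":-1.7,"ax":0,"ay":0,"az":0},
    {"jaw":40,"dx":14.6,"dy":17.9,"dz":-1.7,"ax":0,"ay":0,"az":0},
    {"jaw":40,"dx":14.6,"dy":17.9,"dz":-1.7,"ax":0,"ay":0,"az":0},
    {"jaw":0,"dx":14.6,"dy":17.9,"dz":-1.7,"ax":0,"ay":0,"az":0},
    {"jaw":0,"dx":14.6,"dy":17.9,"dz":-1.7,"ax":0,"ay":0,"az":0},
    {"jaw":0,"dx":14.6,"dy":17.9,"dz":-1.7,"ax":0,"ay":0,"az":0},
    {"jaw":0,"dx":14.6,"dy":17.9,"dz":-1.7,"ax":0,"ay":0,"az":0},
    {"jaw":0,"dx":14.6,"dy":16.9,"dz":-1.7,"ax":0,"ay":0,"az":0},
    {"jaw":0,"dx":14.6,"dy":14.5,"dz":-1.7,"ax":0,"ay":0,"az":0},
    {"jaw":0,"dx":14.6,"dy":12,"dz":-1.7,"ax":0,"ay":0,"az":0},
    {"jaw":0,"dx":14.6,"dy":12,"dz":-1.7,"ax":0,"ay":0,"az":0},
  ],
)

```text
t: 8.12
position: [0.4676, -0.139, 0.1285]
tool_rot: [[-0.0, 0.004, 1.0], [-1.0, -0.003, -0.0], [0.003, -1.0, 0.004]]
contact_force: [-0.1, -0.0, -1.9]
finger_gap: 0.214
```

>>> carry_out(
  rows=[
    {"jaw":0,"dx":-2,"dy":0,"dz":1,"ax":0,"ay":0,"az":0},
    {"jaw":0,"dx":-6,"dy":0,"dz":3,"ax":0,"ay":0,"az":0},
    {"jaw":0,"dx":-11,"dy":0,"dz":5,"ax":0,"ay":0,"az":0},
    {"jaw":0,"dx":-15.5,"dy":0,"dz":6.5,"ax":0,"ay":0,"az":0},
    {"jaw":0,"dx":-18.5,"dy":0,"dz":7.5,"ax":0,"ay":0,"az":0},
    {"jaw":0,"dx":-20,"dy":0,"dz":7.7,"ax":0,"ay":0,"az":0},
    {"jaw":0,"dx":-20,"dy":0,"dz":7.7,"ax":0,"ay":0,"az":0},
    {"jaw":0,"dx":-20,"dy":0,"dz":7.7,"ax":0,"ay":0,"az":0},
    {"jaw":0,"dx":-20,"dy":0,"dz":7.7,"ax":0,"ay":0,"az":0},
  ],
)

```text
t: 9.25
position: [0.5431, 0.0608, 0.1263]
tool_rot: [[-0.002, -0.0, 1.0], [-1.0, -0.0, -0.002], [0.0, -1.0, -0.0]]
contact_force: [-0.0, -0.2, -1.3]
finger_gap: 0.211
```

>>> carry_out(
  rows=[
    {"jaw":0,"dx":-0.15,"dy":2,"dz":0,"ax":0,"ay":0,"az":0},
    {"jaw":0,"dx":-0.15,"dy":3.7,"dz":0,"ax":0,"ay":0,"az":0},
    {"jaw":0,"dx":-0.15,"dy":4.8,"dz":0,"ax":0,"ay":0,"az":0},
    {"jaw":0,"dx":-0.15,"dy":5.3,"dz":0,"ax":0,"ay":0,"az":0},
    {"jaw":0,"dx":-0.15,"dy":5.6,"dz":0,"ax":0,"ay":0,"az":0},
    {"jaw":0,"dx":-0.15,"dy":5.7,"dz":0,"ax":0,"ay":0,"az":0},
    {"jaw":0,"dx":-0.15,"dy":5.7,"dz":0,"ax":0,"ay":0,"az":0},
  ],
)

```text
t: 10.12
position: [0.5437, 0.0632, 0.071]
tool_rot: [[0.0, 0.001, 1.0], [-1.0, -0.0, 0.0], [0.0, -1.0, 0.001]]
contact_force: [-4.4, -0.7, 8.5]
finger_gap: 0.214
```

>>> carry_out(
  rows=[
    {"jaw":40,"dx":0,"dy":0,"dz":0,"ax":0,"ay":0,"az":0},
    {"jaw":40,"dx":0,"dy":0,"dz":0,"ax":0,"ay":0,"az":0},
    {"jaw":40,"dx":0,"dy":-2,"dz":0,"ax":0,"ay":0,"az":0},
    {"jaw":40,"dx":0,"dy":-6,"dz":0,"ax":0,"ay":0,"az":0},
    {"jaw":40,"dx":4,"dy":-11,"dz":-3,"ax":0,"ay":0,"az":0},
    {"jaw":40,"dx":9,"dy":-17,"dz":-7,"ax":0,"ay":0,"az":0},
    {"jaw":40,"dx":14,"dy":-18,"dz":-7,"ax":0,"ay":0,"az":0},
    {"jaw":40,"dx":14,"dy":-18,"dz":-7,"ax":0,"ay":0,"az":0},
    {"jaw":40,"dx":14,"dy":-18,"dz":-7,"ax":0,"ay":0,"az":0},
    {"jaw":40,"dx":14,"dy":-18,"dz":-7,"ax":0,"ay":0,"az":0},
  ],
)

```text
t: 11.38
position: [0.4729, -0.0754, 0.248]
tool_rot: [[0.001, -0.002, 1.0], [-1.0, 0.002, 0.001], [-0.002, -1.0, -0.002]]
contact_force: [-0.2, 0.1, -0.7]
finger_gap: 0.401
```

```bash
python3 look.py w4; python3 fit.py w4
```

```text
11.375 [ 0.4729 -0.0754  0.248 ] [ 0.0009 -1.     -0.0015] 0.4013166828636931 [-0.2033  0.0592 -0.7062]
tin [0.5655 0.1107 0.0916] 0.0015075863805994506
g [162.1599  60.2142] [0.599  0.0709 0.0258] e 0.0006 rel [ 0.0335 -0.0398] r 0.052 ang -49.9
g [21.9583 86.8306] [0.586  0.1663 0.0253] e 0.0005 rel [0.0205 0.0556] r 0.0592 ang 69.8
g [188.3638 157.6389] [0.5428 0.0622 0.0257] e 0.0002 rel [-0.0227 -0.0485] r 0.0535 ang -115.1
g [ 40.0805 178.4718] [0.53   0.1587 0.0259] e 0.0005 rel [-0.0355  0.048 ] r 0.0597 ang 126.5
g [126.9725 214.5656] [0.507  0.107  0.0266] e 0.0015 rel [-0.0585 -0.0037] r 0.0586 ang -176.4
g [724.4155 237.6872] [ 0.492  -0.2879  0.0259] e 0.0028 rel [-0.0735 -0.3987] r 0.4054 ang -100.4
r [555.5361  63.0002] [ 0.5982 -0.1666  0.0254] e 0.0002 rel [ 0.0327 -0.2774] r 0.2793 ang -83.3
```

View pics/w4b.png

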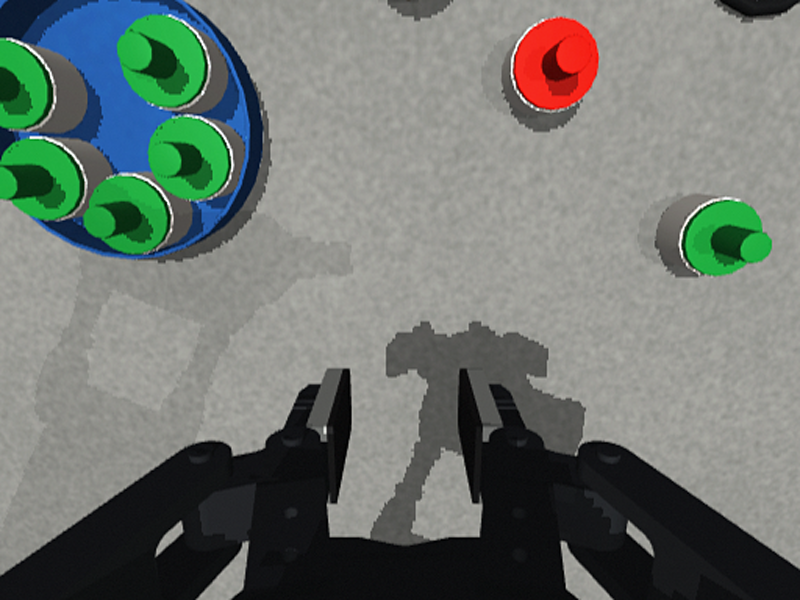

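Green5 now stands in the ring at (188,158). Red is at (556,63). Green6's lid is at (722,238) and its knob top at (756,247).

Run:
```python
from h import *
cal=dict(np.load('pics/w4.npz'))
for n,p in(('g6',(756,247)),('red',(574,55))): print(n,plane(np.array(p)/1.5625,.074,cal))
```

```text
g6 [ 0.4919 -0.2887]
red [ 0.5977 -0.1675]
```

>>> carry_out(
  rows=[
    {"jaw":40,"dx":6,"dy":0,"dz":1,"ax":0,"ay":0,"az":0},
    {"jaw":40,"dx":12,"dy":2,"dz":1.9,"ax":0,"ay":0,"az":0},
    {"jaw":40,"dx":17,"dy":5,"dz":1.9,"ax":0,"ay":0,"az":0},
    {"jaw":40,"dx":21.3,"dy":8,"dz":1.9,"ax":0,"ay":0,"az":0},
    {"jaw":40,"dx":21.3,"dy":12,"dz":1.9,"ax":0,"ay":0,"az":0},
    {"jaw":40,"dx":21.3,"dy":15,"dz":1.9,"ax":0,"ay":0,"az":0},
    {"jaw":40,"dx":21.3,"dy":17.2,"dz":1.9,"ax":0,"ay":0,"az":0},
    {"jaw":40,"dx":21.3,"dy":18.2,"dz":1.9,"ax":0,"ay":0,"az":0},
    {"jaw":40,"dx":21.3,"dy":18.2,"dz":1.9,"ax":0,"ay":0,"az":0},
    {"jaw":40,"dx":21.3,"dy":18.2,"dz":1.9,"ax":0,"ay":0,"az":0},
    {"jaw":0,"dx":21.3,"dy":18.2,"dz":1.9,"ax":0,"ay":0,"az":0},
    {"jaw":0,"dx":21.3,"dy":18.2,"dz":1.9,"ax":0,"ay":0,"az":0},
    {"jaw":0,"dx":21.3,"dy":18.2,"dz":1.9,"ax":0,"ay":0,"az":0},
    {"jaw":0,"dx":21.3,"dy":18.2,"dz":1.9,"ax":0,"ay":0,"az":0},
  ],
)

```text
t: 13.18
position: [0.4929, -0.2901, 0.0686]
tool_rot: [[-0.0, 0.002, 1.0], [-1.0, -0.001, -0.0], [0.001, -1.0, 0.002]]
contact_force: [-0.7, 1.2, 7.2]
finger_gap: 0.213
```

>>> carry_out(
  rows=[
    {"jaw":0,"dx":0,"dy":-1,"dz":0,"ax":0,"ay":0,"az":0},
    {"jaw":0,"dx":0,"dy":-4,"dz":0,"ax":0,"ay":0,"az":0},
    {"jaw":0,"dx":-1,"dy":-8,"dz":0.5,"ax":0,"ay":0,"az":0},
    {"jaw":0,"dx":-5,"dy":-10,"dz":2,"ax":0,"ay":0,"az":0},
    {"jaw":0,"dx":-10,"dy":-10,"dz":4,"ax":0,"ay":0,"az":0},
    {"jaw":0,"dx":-15,"dy":-10,"dz":6,"ax":0,"ay":0,"az":0},
    {"jaw":0,"dx":-20,"dy":-10,"dz":8,"ax":0,"ay":0,"az":0},
    {"jaw":0,"dx":-25,"dy":-10,"dz":10,"ax":0,"ay":0,"az":0},
    {"jaw":0,"dx":-30,"dy":-10,"dz":12,"ax":0,"ay":0,"az":0},
    {"jaw":0,"dx":-35,"dy":-10,"dz":12.9,"ax":0,"ay":0,"az":0},
    {"jaw":0,"dx":-39,"dy":-10,"dz":12.9,"ax":0,"ay":0,"az":0},
    {"jaw":0,"dx":-41.3,"dy":-10,"dz":12.9,"ax":0,"ay":0,"az":0},
    {"jaw":0,"dx":-41.3,"dy":-10,"dz":12.9,"ax":0,"ay":0,"az":0},
    {"jaw":0,"dx":-41.3,"dy":-10,"dz":12.9,"ax":0,"ay":0,"az":0},
    {"jaw":0,"dx":-41.3,"dy":-10,"dz":12.9,"ax":0,"ay":0,"az":0},
    {"jaw":0,"dx":-41.3,"dy":-10,"dz":12.9,"ax":0,"ay":0,"az":0},
  ],
)

```text
t: 15.18
position: [0.6213, 0.1223, 0.1673]
tool_rot: [[-0.002, -0.0, 1.0], [-1.0, -0.0, -0.002], [0.0, -1.0, -0.0]]
contact_force: [-0.4, 0.2, -0.9]
finger_gap: 0.21
```

>>> carry_out(
  rows=[
    {"jaw":0,"dx":-0.15,"dy":2,"dz":0,"ax":0,"ay":0,"az":0},
    {"jaw":0,"dx":-0.15,"dy":5,"dz":0,"ax":0,"ay":0,"az":0},
    {"jaw":0,"dx":-0.15,"dy":7.2,"dz":0,"ax":0,"ay":0,"az":0},
    {"jaw":0,"dx":-0.15,"dy":8.4,"dz":0,"ax":0,"ay":0,"az":0},
    {"jaw":0,"dx":-0.15,"dy":9.1,"dz":0,"ax":0,"ay":0,"az":0},
    {"jaw":0,"dx":-0.15,"dy":9.5,"dz":0,"ax":0,"ay":0,"az":0},
    {"jaw":0,"dx":-0.15,"dy":9.6,"dz":0,"ax":0,"ay":0,"az":0},
    {"jaw":0,"dx":-0.15,"dy":9.6,"dz":0,"ax":0,"ay":0,"az":0},
  ],
)

```text
t: 16.18
position: [0.6217, 0.1249, 0.0719]
tool_rot: [[-0.0, 0.001, 1.0], [-1.0, 0.0, -0.0], [-0.0, -1.0, 0.001]]
contact_force: [-0.3, -0.2, -0.5]
finger_gap: 0.212
```

>>> carry_out(
  rows=[
    {"jaw":0,"dx":0,"dy":0.1,"dz":0,"ax":0,"ay":0,"az":0},
    {"jaw":0,"dx":0,"dy":0.2,"dz":0,"ax":0,"ay":0,"az":0},
  ],
)

```text
t: 16.42
position: [0.6222, 0.125, 0.0716]
tool_rot: [[-0.0, 0.002, 1.0], [-1.0, 0.0, -0.0], [-0.0, -1.0, 0.002]]
contact_force: [-4.4, 0.1, 12.1]
finger_gap: 0.214
```

Floor contact is felt, so I'll release, rise and look at the tin.

>>> carry_out(
  rows=[
    {"jaw":38,"dx":0,"dy":0,"dz":0,"ax":0,"ay":0,"az":0},
    {"jaw":38,"dx":0,"dy":0,"dz":0,"ax":0,"ay":0,"az":0},
    {"jaw":38,"dx":0,"dy":-2,"dz":0,"ax":0,"ay":0,"az":0},
    {"jaw":38,"dx":0,"dy":-6,"dz":0,"ax":0,"ay":0,"az":0},
    {"jaw":38,"dx":1.5,"dy":-11,"dz":-4,"ax":0,"ay":0,"az":0},
    {"jaw":38,"dx":1.5,"dy":-16,"dz":-9,"ax":0,"ay":0,"az":0},
    {"jaw":38,"dx":1.5,"dy":-18,"dz":-13,"ax":0,"ay":0,"az":0},
    {"jaw":38,"dx":1.5,"dy":-18,"dz":-13,"ax":0,"ay":0,"az":0},
    {"jaw":38,"dx":1.5,"dy":-18,"dz":-13,"ax":0,"ay":0,"az":0},
    {"jaw":38,"dx":1.5,"dy":-18,"dz":-13,"ax":0,"ay":0,"az":0},
  ],
)

```text
t: 17.68
position: [0.4915, 0.1098, 0.2485]
tool_rot: [[-0.0, -0.002, 1.0], [-1.0, 0.0, -0.0], [-0.0, -1.0, -0.002]]
contact_force: [0.8, 0.2, -0.1]
finger_gap: 0.381
```

```bash
python3 look.py w5; python3 fit.py w5
```

```text
17.675 [0.4915 0.1098 0.2485] [-0.0004 -1.     -0.    ] 0.38082529574947266 [ 0.8058  0.1891 -0.054 ]
tin [0.5649 0.1156 0.0895] 0.00023018327202762177
g [377.8205  54.7452] [0.621  0.1257 0.0256] e 0.0002 rel [0.056  0.0101] r 0.0569 ang 10.2
g [466.3302  93.6525] [0.5993 0.0718 0.0255] e 0.0002 rel [ 0.0344 -0.0438] r 0.0557 ang -51.9
g [308.5336 116.0535] [0.5865 0.1694 0.0255] e 0.0002 rel [0.0215 0.0538] r 0.0579 ang 68.2
g [476.4781 187.961 ] [0.5427 0.0633 0.0255] e 0.0001 rel [-0.0222 -0.0523] r 0.0568 ang -113.0
g [326.7843 208.3983] [0.5298 0.1607 0.0255] e 0.0002 rel [-0.0351  0.045 ] r 0.0571 ang 127.9
g [408.2363 242.8177] [0.5071 0.1073 0.0254] e 0.0001 rel [-0.0578 -0.0083] r 0.0584 ang -171.8
```

View pics/w5b.png

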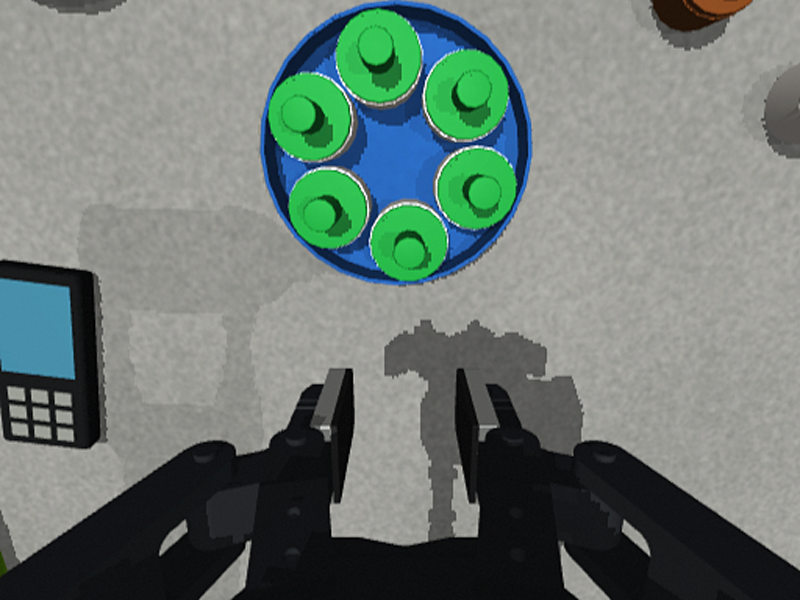

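All six greens are in the ring at r = 56–58 mm and stand upright. The hole in the middle is open at about (397,152). Now the red pot.

>>> carry_out(
  rows=[
    {"jaw":40,"dx":5,"dy":0,"dz":2,"ax":0,"ay":0,"az":0},
    {"jaw":40,"dx":10,"dy":0,"dz":4,"ax":0,"ay":0,"az":0},
    {"jaw":40,"dx":15,"dy":0,"dz":6.5,"ax":0,"ay":0,"az":0},
    {"jaw":40,"dx":20,"dy":2,"dz":9,"ax":0,"ay":0,"az":0},
    {"jaw":40,"dx":25,"dy":5,"dz":10.7,"ax":0,"ay":0,"az":0},
    {"jaw":40,"dx":27.7,"dy":9,"dz":10.7,"ax":0,"ay":0,"az":0},
    {"jaw":40,"dx":27.7,"dy":13,"dz":10.7,"ax":0,"ay":0,"az":0},
    {"jaw":40,"dx":27.7,"dy":16,"dz":10.7,"ax":0,"ay":0,"az":0},
    {"jaw":40,"dx":27.7,"dy":17.9,"dz":10.7,"ax":0,"ay":0,"az":0},
    {"jaw":40,"dx":27.7,"dy":17.9,"dz":10.7,"ax":0,"ay":0,"az":0},
    {"jaw":40,"dx":27.7,"dy":17.9,"dz":10.7,"ax":0,"ay":0,"az":0},
    {"jaw":40,"dx":27.7,"dy":17.9,"dz":10.7,"ax":0,"ay":0,"az":0},
  ],
)

```text
t: 19.23
position: [0.5993, -0.1676, 0.0721]
tool_rot: [[-0.0, 0.003, 1.0], [-1.0, -0.001, -0.0], [0.001, -1.0, 0.003]]
contact_force: [0.5, -0.4, 0.6]
finger_gap: 0.404
```

>>> carry_out(
  rows=[
    {"jaw":0,"dx":0,"dy":0,"dz":0,"ax":0,"ay":0,"az":0},
    {"jaw":0,"dx":0,"dy":0,"dz":0,"ax":0,"ay":0,"az":0},
    {"jaw":0,"dx":0,"dy":0,"dz":0,"ax":0,"ay":0,"az":0},
    {"jaw":0,"dx":0,"dy":0,"dz":0,"ax":0,"ay":0,"az":0},
    {"jaw":0,"dx":0,"dy":-1,"dz":0,"ax":0,"ay":0,"az":0},
    {"jaw":0,"dx":0,"dy":-4,"dz":0,"ax":0,"ay":0,"az":0},
    {"jaw":0,"dx":0,"dy":-8,"dz":0,"ax":0,"ay":0,"az":0},
    {"jaw":0,"dx":-3,"dy":-10,"dz":-0.5,"ax":0,"ay":0,"az":0},
    {"jaw":0,"dx":-8,"dy":-10,"dz":-1,"ax":0,"ay":0,"az":0},
    {"jaw":0,"dx":-13,"dy":-10,"dz":-2,"ax":0,"ay":0,"az":0},
    {"jaw":0,"dx":-18,"dy":-10,"dz":-3,"ax":0,"ay":0,"az":0},
    {"jaw":0,"dx":-23,"dy":-10,"dz":-3.4,"ax":0,"ay":0,"az":0},
    {"jaw":0,"dx":-27,"dy":-10,"dz":-3.4,"ax":0,"ay":0,"az":0},
    {"jaw":0,"dx":-28.4,"dy":-10,"dz":-3.4,"ax":0,"ay":0,"az":0},
    {"jaw":0,"dx":-28.4,"dy":-10,"dz":-3.4,"ax":0,"ay":0,"az":0},
    {"jaw":0,"dx":-28.4,"dy":-10,"dz":-3.4,"ax":0,"ay":0,"az":0},
    {"jaw":0,"dx":-28.4,"dy":-10,"dz":-3.4,"ax":0,"ay":0,"az":0},
  ],
)

```text
t: 21.35
position: [0.5644, 0.1156, 0.1703]
tool_rot: [[-0.002, -0.0, 1.0], [-1.0, -0.0, -0.002], [0.0, -1.0, -0.0]]
contact_force: [-0.3, -0.4, -1.2]
finger_gap: 0.21
```

>>> carry_out(
  rows=[
    {"jaw":0,"dx":0.05,"dy":1.5,"dz":0,"ax":0,"ay":0,"az":0},
    {"jaw":0,"dx":0.05,"dy":4,"dz":0,"ax":0,"ay":0,"az":0},
    {"jaw":0,"dx":0.05,"dy":5.2,"dz":0,"ax":0,"ay":0,"az":0},
    {"jaw":0,"dx":0.05,"dy":6.2,"dz":0,"ax":0,"ay":0,"az":0},
    {"jaw":0,"dx":0.05,"dy":7.2,"dz":0,"ax":0,"ay":0,"az":0},
    {"jaw":0,"dx":0.05,"dy":8,"dz":0,"ax":0,"ay":0,"az":0},
    {"jaw":0,"dx":0.05,"dy":8.7,"dz":0,"ax":0,"ay":0,"az":0},
    {"jaw":0,"dx":0.05,"dy":9.1,"dz":0,"ax":0,"ay":0,"az":0},
    {"jaw":0,"dx":0.05,"dy":9.3,"dz":0,"ax":0,"ay":0,"az":0},
    {"jaw":0,"dx":0.05,"dy":9.3,"dz":0,"ax":0,"ay":0,"az":0},
  ],
)

```text
t: 22.6
position: [0.5643, 0.1164, 0.0774]
tool_rot: [[-0.0, 0.0, 1.0], [-1.0, -0.0, -0.0], [0.0, -1.0, 0.0]]
contact_force: [-0.7, 0.4, -1.8]
finger_gap: 0.21
```

>>> carry_out(
  rows=[
    {"jaw":0,"dx":0,"dy":0.1,"dz":0.05,"ax":0,"ay":0,"az":0},
    {"jaw":0,"dx":0,"dy":0.2,"dz":0.05,"ax":0,"ay":0,"az":0},
    {"jaw":0,"dx":0,"dy":0.3,"dz":0.05,"ax":0,"ay":0,"az":0},
    {"jaw":0,"dx":0,"dy":0.3,"dz":0.05,"ax":0,"ay":0,"az":0},
  ],
)

```text
t: 23.1
position: [0.5649, 0.1163, 0.0748]
tool_rot: [[-0.0, 0.0, 1.0], [-1.0, -0.0, -0.0], [0.0, -1.0, 0.0]]
contact_force: [-2.6, 0.8, 2.9]
finger_gap: 0.21
```

Floor contact came at the expected height. I'll release, rise and check.

>>> carry_out(
  rows=[
    {"jaw":37,"dx":0,"dy":0,"dz":0,"ax":0,"ay":0,"az":0},
    {"jaw":37,"dx":0,"dy":0,"dz":0,"ax":0,"ay":0,"az":0},
    {"jaw":37,"dx":0,"dy":0,"dz":0,"ax":0,"ay":0,"az":0},
    {"jaw":37,"dx":0,"dy":-2,"dz":0,"ax":0,"ay":0,"az":0},
    {"jaw":37,"dx":0,"dy":-6,"dz":0,"ax":0,"ay":0,"az":0},
    {"jaw":37,"dx":0,"dy":-11,"dz":-2,"ax":0,"ay":0,"az":0},
    {"jaw":37,"dx":0,"dy":-16,"dz":-5,"ax":0,"ay":0,"az":0},
    {"jaw":37,"dx":0,"dy":-18,"dz":-7.5,"ax":0,"ay":0,"az":0},
    {"jaw":37,"dx":0,"dy":-18,"dz":-7.5,"ax":0,"ay":0,"az":0},
    {"jaw":37,"dx":0,"dy":-18,"dz":-7.5,"ax":0,"ay":0,"az":0},
    {"jaw":37,"dx":0,"dy":-18,"dz":-7.5,"ax":0,"ay":0,"az":0},
  ],
)

```text
t: 24.48
position: [0.4897, 0.1162, 0.253]
tool_rot: [[-0.0, -0.002, 1.0], [-1.0, 0.0, -0.0], [-0.0, -1.0, -0.002]]
contact_force: [0.5, 0.0, 0.4]
finger_gap: 0.37
```

```bash
python3 look.py w6; python3 fit.py w6
```

```text
24.475 [0.4897 0.1162 0.253 ] [-0.0005 -1.     -0.    ] 0.37025738161613575 [0.4728 0.0371 0.4027]
tin [0.5647 0.1157 0.0895] 0.00020526023819840216
g [388.8809  52.4485] [0.6209 0.1258 0.0255] e 0.0002 rel [0.0562 0.01  ] r 0.0571 ang 10.1
g [476.0322  90.8497] [0.5994 0.072  0.0255] e 0.0002 rel [ 0.0347 -0.0438] r 0.0559 ang -51.6
g [319.8742 113.1941] [0.5865 0.1694 0.0255] e 0.0002 rel [0.0217 0.0537] r 0.0579 ang 67.9
g [485.4239 184.392 ] [0.5427 0.0634 0.0255] e 0.0002 rel [-0.022  -0.0523] r 0.0568 ang -112.8
g [337.4237 204.6088] [0.5298 0.1607 0.0255] e 0.0002 rel [-0.0349  0.045 ] r 0.057 ang 127.8
g [417.7902 238.6045] [0.5072 0.1073 0.0254] e 0.0002 rel [-0.0576 -0.0084] r 0.0582 ang -171.7
r [403.9315 149.6575] [0.5646 0.1166 0.0251] e 0.0001 rel [-0.0002  0.0009] r 0.0009 ang 100.5
```

View pics/w6b.png

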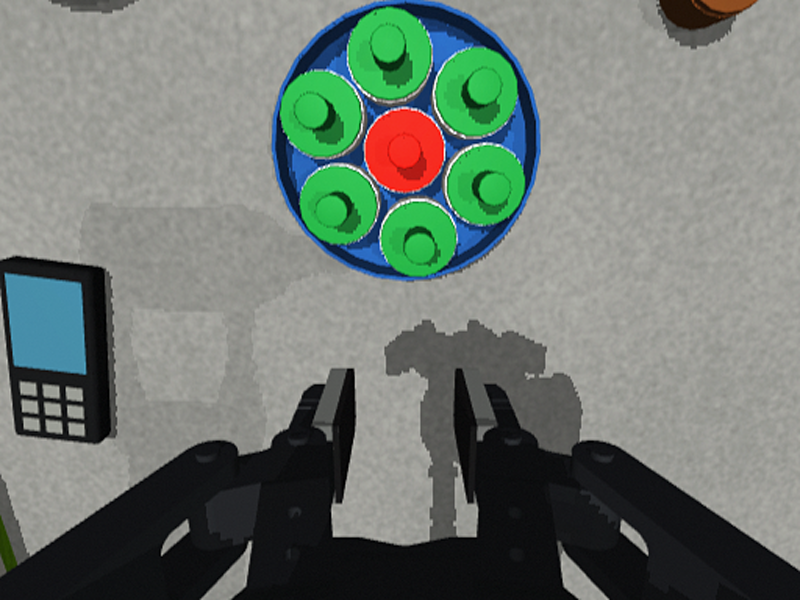

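The red pot's lid is centred at (404,150), 1 mm from the tin centre. All six greens are at 56–58 mm, and their apparent lid sizes match, so they stand at the same height. The gripper is clear, so I'm handing in.

```bash
python3 -c "
from cell import robot
print(robot.finish_job())"
```

```text
the job is handed in; nothing more can be done
None
```

The tin is packed and the job is handed in at about 24.5 s of the 72 s limit; the hand-in reports no verdict. I lifted the stray green4 from the middle to the ring, set green5 and green6 into the two remaining ring places, and lowered the red pot into the middle.

The last wrist picture, taken just before hand-in, showed:
- **Red pot:** its axis is about 1 mm from the tin centre (limit 14 mm).
- **Green pots:** all six stand at 55.9–58.2 mm from the centre (allowed 42–64 mm), about 60 degrees apart.
- **Upright and seated:** all lids look upright. The green lids appear the same size, which points to equal height. Red appeared slightly smaller (25.1 against 25.5 mm radius), so it is not standing higher. Red, green5 and green6 met the tin floor at about the expected height. I did not check floor contact for green4 when I set it down.
- **Tin:** it is flat and within about 1 mm of where it started.
- **Bystanders:** I saw only the terminal again, and it looked undisturbed. I did not check the magnifier and dish at the end, but no move went near either of them.

One move call was refused at the start because rows lacked some keys; nothing moved. While gripping green6 the fingers pressed about 7 N on the tool, probably fingertips on the lid, with no visible effect.

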